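Peel the top tray off a stuck nest of formed trays and present it

TASK

Nested formed trays are stuck together in a stack. Grip the topmost tray by its own upright grip lug (the highest of the three) and peel it off: raise the lug's corner first, tilting the tray while its opposite corner still rests on the stack, so that the trays below stay down on the desk where they are. Then carry that one tray over the middle of the large empty steel instrument tray and finish still holding it there, still and level with its open side up, well clear above the steel tray's rim; do not let go, and leave the jar, the dropper bottle and the lidded cup alone.

Things in the scene. Friction and masses are not known exactly. Their poses are not given: they have to be found in the camera images.
- top_tray: topmost white formed tray: square, 110 x 110 mm over its flange, flange top 24 mm above its underside, 70 g. Origin: centre of its underside, 36 mm above the desk while nested; z up. +x points along the DIAGONAL from centre to the corner with its grip lug (its sides lie at 45 degrees to x and y); y is across the lug's thickness. Lower part nests in the tray below
- tray_lug (a point): middle of the top tray's upright grip lug, (94, 0, 37) mm in its frame. Lug: block on an ear outside the corner, 24 mm long (x), 10 mm thick (y), 26 mm high (24 to 50 mm above the tray's origin), its top 86 mm above the desk at the start, the highest lug of the stack. Grip it from above across its thickness, fingertips not below its foot
- tray_far (a point): foot of the top tray's corner diagonally across from its lug, (-73, 0, 12) mm in its frame; pivot of the peel. Four hidden sprung nubs (0.8 N each, freed by 3 mm of rise) hold the tray to the one below: pulled straight up it takes the lower trays along or jerks free of them; turned lug-up about this point it is quite free by 0.15 rad of tilt, and the lower trays stay down
- stack: the three lower trays, same size, nested at 12 mm pitch: one loose body, 280 g, on the desk. Origin: centre of the underside, at desk height; axes parallel to the top tray's at the start. The upper two have like lugs at other corners, 94 mm from the centre: at +y (top 74 mm above the desk) and -y (62 mm); the lowest has legs and no lug. Uppermost flange at 48 mm
- stack_far (a point): the point on the lower trays' upper flange (48 mm above the desk) on which tray_far rests while nested
- instrument_tray: large empty pale steel instrument tray, fixed, 234 mm (x) x 380 mm (y), rim 54 mm above the desk; origin: centre of its underside on the desk, z up
- iodine_jar: dark jar with white cap, 59 mm diameter, 77 mm tall, loose, to be left alone; origin centre of its underside
- drop_bottle_c: small dropper bottle with red cap, 32 mm diameter, 64 mm tall, loose, to be left alone; origin centre of its underside
- cotton_cup_b: white lidded cup, 67 mm diameter, 63 mm tall, loose, to be left alone; origin centre of its underside

How it is judged (in metres and radians):
On the way, in this order (a step that is already met when the one before it is completed fails the run):
1. the lug's corner is raised: the top tray tilts by more than 0.12 rad while its opposite corner still rests on the lower trays (within 8 mm), which stay flat on the desk (angle between top_tray's own z axis and vertical above 0.12 rad and distance between tray_far and stack_far below 0.008 m and z of tray_lug in the frame of stack above 0.085 m and height (world z) of stack below 0.005 m and angle between stack's own z axis and vertical below 0.04 rad), for 0.1 s.
2. the top tray is off the stack and lifted clear (height (world z) of top_tray above 0.09 m and contact force between top_tray and stack below 0.05 N and height (world z) of stack below 0.005 m), for 0.1 s.
At the end, for the whole second after the job is handed in: the fingers hold the top tray still and level (0.17 rad), open side up, its centre within 60 mm (x) and 100 mm (y) of the steel tray's, underside 80 to 350 mm above the desk, touching neither steel tray nor stack; the lower trays stand flat within 40 mm of their start (x of top_tray in the frame of instrument_tray between -0.06 and 0.06 m and y of top_tray in the frame of instrument_tray between -0.1 and 0.1 m and height (world z) of top_tray between 0.08 and 0.35 m and angle between top_tray's own z axis and vertical below 0.17 rad and linear speed of top_tray below 0.03 m/s and contact force between the fingers and top_tray above 0.5 N and contact force between top_tray and instrument_tray below 0.05 N and contact force between top_tray and stack below 0.05 N and height (world z) of stack below 0.005 m and angle between stack's own z axis and vertical below 0.04 rad and distance of stack from where it was at the start of the episode below 0.04 m); the arm keeps its last pose, push and grip.
It fails at once if the lower trays are lifted off the desk with the top one (height (world z) of stack above 0.012 m or angle between stack's own z axis and vertical above 0.2 rad).
It fails at once if a bystander (iodine_jar) is disturbed (distance of iodine_jar from where it was at the start of the episode above 0.03 m or angle between iodine_jar's own z axis and vertical above 0.5 rad).
It fails at once if a bystander (drop_bottle_c) is disturbed (distance of drop_bottle_c from where it was at the start of the episode above 0.03 m or angle between drop_bottle_c's own z axis and vertical above 0.5 rad).
It fails at once if a bystander (cotton_cup_b) is disturbed (distance of cotton_cup_b from where it was at the start of the episode above 0.03 m or angle between cotton_cup_b's own z axis and vertical above 0.5 rad).
It also fails if it takes over 38 s, if anything falls off the work surface, if the arm or the gripper's body presses on something with over 40 N, if the wrist force passes 120 N, or if a joint passes its speed limit or range.

ROBOT

A 6-joint arm with a two-finger parallel gripper is mounted at the origin on a cart in front of the work surface, level with it; the furniture and walls round the work are solid. World frame = base frame: x ahead of the robot, y to its left, z up, the work surface at z = 0. Lengths are in m, angles in degrees, forces in N, time in s.
With the tool pointing down it reaches from about 0.375 to 0.9 m from the base axis. Payload 3.1 kg.
Tool frame: the origin (TCP) lies midway between the tips of the shut fingers; the grasp point (between the pads) lies 19 mm behind it (bot.hold_point_z is the distance from the TCP to the grasp point, in m); z points along the fingers, y is the line along which they close (so a half turn about z gives the same grasp; the last joint's range is limited). The gripper opens to 87 mm and grips with 3 to 60 N. Pads are 19 mm wide; open, the fingers measure 117 mm over their backs; the gripper's body (75 mm by 190 mm) begins 51 mm behind the grasp point.
Start: joints at [60.705, 30.224, 82.088, -0, 67.689, -10.227], TCP at [0.204, 0.591, 0.223] pointing down, gripper open.
Joint ranges: [-176.69, 176.69], [-43.24, 126.21], [12.49, 139.97], [-82, 262], [0, 151.66], [-163.58, 163.58]. Speed limits (degrees/s): [159.86, 159.86, 180, 180, 180, 180].

INTERFACE

Orientations are given as a 3x3 rotation matrix whose columns are the frame's x, y, z axes.
In Python, from rig import read_state, optics, order, bot gives the robot as it stands.
- The arm moves only by the tool drive_tool, never from a script. Its argument "steps" is a list of rows, each a list of 7 numbers: the finger opening in mm, from 0 to 87, then the shift along the tool's x, y, z normalised to -1 to 1, where 1 is 0.12 m, then the turn, a rotation vector about the tool's x, y, z normalised to -1 to 1, where 1 is 1.5 rad. In form: [[jaw, tx, ty, tz, ax, ay, az], ...]. A call has 1 to 8 rows; each row is the pose to reach, as a shift and turn from the pose commanded when the call began, along the tool's axes at that moment; what a row does not reach only later rows make up. A row lasts 1/10 s, in which the tool goes at most 50 mm and 8.59 degrees, less where a joint would pass 70% of its speed; a pose out of reach is approached as far as the arm can. A call with a number of a shift or a turn outside -1 to 1 is refused whole. A call with a gripper value outside its range is refused whole. The fingers move at their own pace and stop on an object; the grip force is fixed at half the most. Time passes only in rows, so rows that repeat a pose let the fingers close. It gives the time, the measured TCP pose, the force, the opening and the grip force at its end, in the units of the state.
- read_state(): the state, without advancing time (a new reading comes with each control period).
- optics.capture(name): name is "scene" or "top" or "wrist"; returns a dict with "color" (480x640x3 uint8, blue, green, red), "range_z" (480x640 float32, m along the optical axis (not along the pixel's ray), 0 where there is no reading), "fx", "fy", "cx", "cy" (pixels), "rvec" (rotation vector, rad) and "tvec" (3), from world to camera coordinates, as OpenCV has them. Camera axes: x right, y down, z forward; pixel columns grow to the right and rows downward; lengths in m; the calibration is good to about 2 mm. A picture is of the moment at which its call begins.
- order.hand_in(): hands the job in; it is judged then, once.
The state is a dict: "time_s": time; "joint_positions": joint angles; "qvel": joint speeds; "tau": joint torques, N m; "position": TCP position; "tcp_rot": TCP orientation; "force": force on the tool from outside, world axes, zero at the start; "moment": the same for the moment, N m; "opening": opening from 0.0 (shut) to 1.0 (fully open); "grasp_force": force on a finger pad.
Only numpy, scipy, OpenCV 4.12 (cv2) and the standard library are available. Lean on these libraries where they do the work, as an engineer would, in place of code of your own. Each camera call takes 0.05 s, during which the arm holds its last target. There are 200 camera calls.

## Working session

There is one attempt and no reset: what is moved stays moved. The work goes in short steps, Python scripts to look and compute and a tool call to move; the robot and the scene stay as the last step left them, time stands still between calls to the robot, and variables do not carry over. Pictures are saved under pics/ and viewed, at most 10 in all, crops included, and the job is handed in when it is done.

Besides the shell and the picture viewer there is one more tool, called after "Emit:" in YAML: its name, and indented under it one key for each argument. drive_tool: Moves the arm, as the interface text tells. Scaled input: -1 to 1 covers 0.12 m each way for a shift and 1.5 rad each way for a turn. Its arguments: {"type":"object","properties":{"steps":{"type":"array"}},"required":["steps"]}

```bash
mkdir -p pics
cat > h.py <<'E'
import numpy as np,cv2
from rig import read_state, optics, order, bot
def cap(n):
    c=optics.capture(n); R=cv2.Rodrigues(np.array(c['rvec'],float))[0]; t=np.array(c['tvec'],float).ravel()
    v,u=np.mgrid[:480,:640]; z=c['range_z']
    P=np.stack([(u-c['cx'])/c['fx']*z,(v-c['cy'])/c['fy']*z,z],-1)
    W=(P-t)@R; W[z==0]=np.nan
    return c,W
E
python3 - <<'E'
from h import *
s=read_state(); print({k:np.round(v,3).tolist() for k,v in s.items()})
for n in ('top','scene'):
    c,W=cap(n); cv2.imwrite(f'pics/{n}0.png',c['color']); np.save(f'{n}W.npy',W);
E
```

```text
{'time_s': 0.0, 'joint_positions': [60.706, 30.278, 82.155, -0.003, 67.689, -10.228], 'qvel': [-0.043, -0.015, -0.002, -0.024, -0.02, 0.075], 'tau': [0.0, -44.004, -17.659, 0.063, 0.058, -0.0], 'position': [0.204, 0.59, 0.222], 'tcp_rot': [[-0.945, 0.327, -0.001], [0.327, 0.945, -0.002], [0.0, -0.002, -1.0]], 'force': [0.11, -0.95, 0.027], 'moment': [0.025, -0.001, 0.04], 'grasp_force': 0.0, 'opening': 0.997}
```

View pics/top0.png

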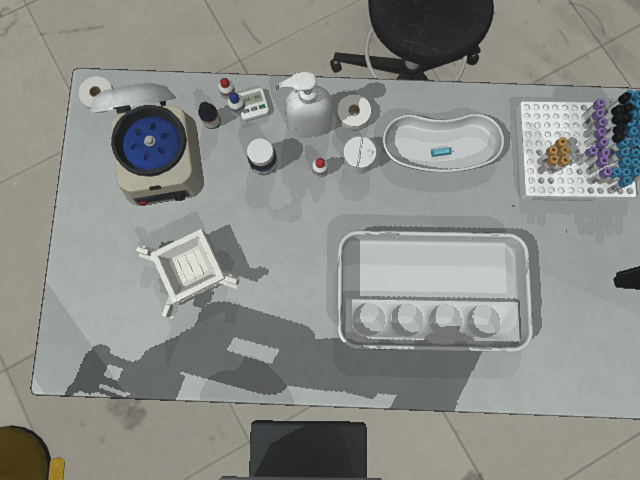

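View pics/scene0.png

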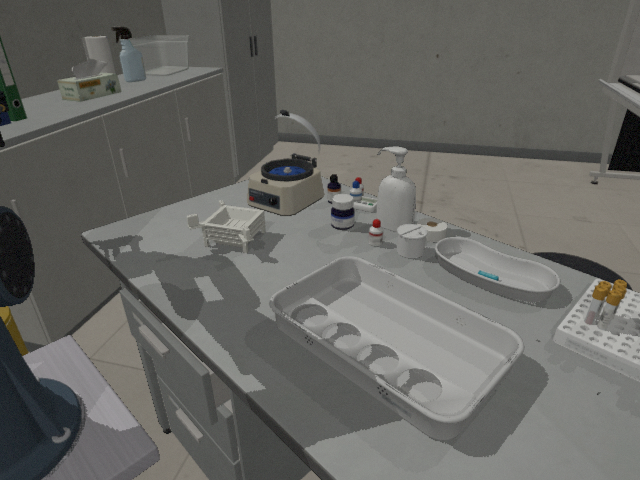

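The top view shows the stack around pixel (187,268), with lugs near (143,252), (168,310) and (232,281). The steel tray is around (435,290), and the jar (261,152), red-capped bottle (319,165) and cup (359,151) are well behind it. Next I'll measure heights.

Run:
```python
from h import *
W=np.load('topW.npy')
for n,(u,v) in dict(a=(143,252),b=(168,310),c=(232,281)).items():
    p=W[v-12:v+13,u-12:u+13].reshape(-1,3); p=p[p[:,2]>0.04]
    zt=np.percentile(p[:,2],97); q=p[p[:,2]>zt-0.006]; print(n,zt,len(q),q.mean(0).round(4))
p=W[215:325,125:250].reshape(-1,3); 
for lo,hi in((.052,.066),(.066,.078),(.078,.1)):
    q=p[(p[:,2]>lo)&(p[:,2]<hi)]; print(lo,len(q),q.mean(0).round(4),q.min(0).round(3),q.max(0).round(3))
q=p[(p[:,2]>.054)&(p[:,2]<.066)].astype(np.float32); r=cv2.minAreaRect(q[:,:2].copy()); print('flange',r)
p=W[220:360,325:545].reshape(-1,3); q=p[(p[:,2]>.045)&(p[:,2]<.07)]; print('steel',cv2.minAreaRect(q[:,:2].astype(np.float32)))
c,_=optics.capture('top'),0
cv2.imwrite('pics/crop.png',cv2.resize(c['color'][215:335,110:270],(800,600),interpolation=cv2.INTER_CUBIC))
print(bot.hold_point_z,[a for a in dir(bot) if a[0]!='_'])
```

```text
a 0.06593396103568373 83 [0.582  0.3092 0.0627]
b 0.08967862454162964 66 [0.4676 0.2557 0.0868]
c 0.07724554896922568 62 [0.5285 0.1379 0.0751]
0.052 1761 [0.5525 0.2336 0.0596] [0.454 0.126 0.052] [0.631 0.329 0.066]
0.066 88 [0.5189 0.174  0.0734] [0.457 0.126 0.066] [0.589 0.321 0.078]
0.078 83 [0.4704 0.2495 0.0855] [0.456 0.129 0.078] [0.529 0.263 0.091]
flange ((0.5569127202033997, 0.2277560532093048), (0.15879911184310913, 0.14901630580425262), 29.056560516357422)
steel ((0.5168265104293823, -0.2582550048828125), (0.37980714440345764, 0.23461730778217316), 89.63818359375)
0.0187 ['PlanningError', 'hold_point_z']
```

View pics/crop.png

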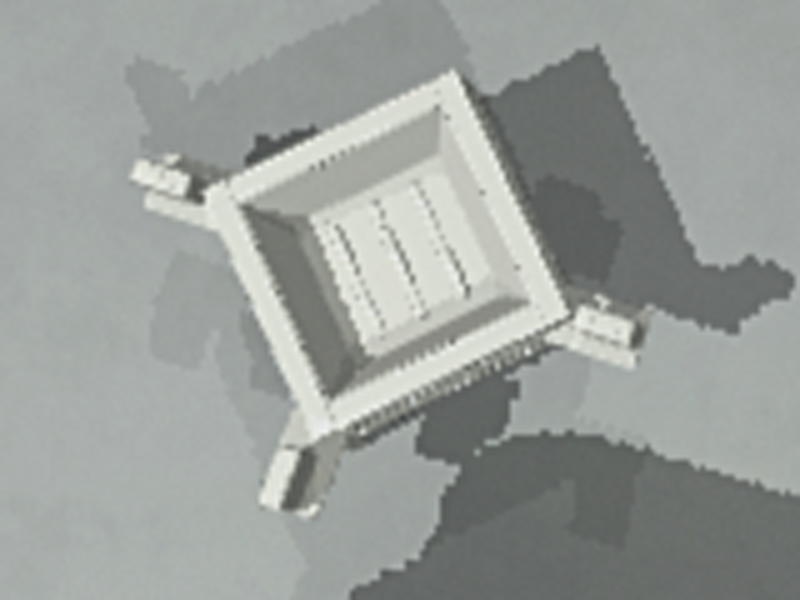

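The crop shows the near-lower lug (crop 285,475) as the top tray's. It measures 0.087 m high at about (0.467, 0.255), and the other two read 0.075 and 0.063, which fits the description. I'll refine the pose and work out the approach.

Run:
```python
from h import *
W=np.load('topW.npy'); p=W[215:335,110:270].reshape(-1,3); p=p[np.isfinite(p[:,0])]
q=p[(p[:,2]>.056)&(p[:,2]<.065)]
C=np.array([.555,.2235])
for a in (161,):
    th=np.radians(a)
    for it in range(4):
        ex=np.array([np.cos(th),np.sin(th)]); ey=np.array([-ex[1],ex[0]])
        l=(q[:,:2]-C)@np.c_[ex,ey]; m=(np.abs(l).max(1)<.074)
        r=cv2.minAreaRect(q[m,:2].astype(np.float32)); print(r,m.sum()); C=np.array(r[0])
L=p[(p[:,2]>.083)&(p[:,2]<.09)]; L=L[np.hypot(*(L[:,:2]-[.467,.255]).T)<.025]
print('lug',cv2.minAreaRect(L[:,:2].astype(np.float32)),L.mean(0),np.percentile(L[:,2],[5,50,95]))
```

```text
((0.5538625717163086, 0.22890371084213257), (0.11630778014659882, 0.11474622040987015), 27.497713088989258) 1315
((0.5526190400123596, 0.2294929027557373), (0.11783129721879959, 0.11691780388355255), 27.365652084350586) 1332
((0.551896870136261, 0.229694202542305), (0.11892898380756378, 0.11793925613164902), 27.365652084350586) 1337
((0.551896870136261, 0.229694202542305), (0.11892898380756378, 0.11793925613164902), 27.365652084350586) 1338
lug ((0.4679478406906128, 0.25608891248703003), (0.010335901752114296, 0.02305460348725319), 68.39128875732422) [0.46738337 0.25596205 0.08650692] [0.08371805 0.08611756 0.08973133]
```

Emit:
drive_tool:
  steps:
    - [87,-0.33,-0.22,0,0,0,0]
    - [87,-0.66,-0.43,0,0,0,0]
    - [87,-1,-0.65,0,0,0,0]
    - [87,-1,-0.65,0,0,0,0]

```text
time_s: 0.55
position: [0.2949, 0.4736, 0.2222]
tcp_rot: [[-0.943, 0.332, 0.0], [0.332, 0.943, -0.003], [-0.001, -0.003, -1.0]]
force: [0.3, 0.5, -0.2]
opening: 0.997
grasp_force: 0.0
```

Emit:
drive_tool:
  steps:
    - [87,-0.33,-0.22,0,0,0,0]
    - [87,-0.66,-0.43,0,0,0,0]
    - [87,-1,-0.65,0,0,0,0]
    - [87,-1,-0.65,0,0,0,0]

```text
time_s: 0.95
position: [0.3834, 0.3617, 0.2225]
tcp_rot: [[-0.943, 0.332, 0.001], [0.332, 0.943, -0.001], [-0.002, -0.001, -1.0]]
force: [0.1, 0.8, 0.0]
opening: 0.999
grasp_force: 0.0
```

Emit:
drive_tool:
  steps:
    - [87,-0.33,-0.22,0.1,0,0,0]
    - [87,-0.66,-0.43,0.2,0,0,0]
    - [87,-0.9,-0.6,0.3,0,0,0]
    - [87,-0.9,-0.6,0.3,0,0,0]

```text
time_s: 1.35
position: [0.4602, 0.2594, 0.185]
tcp_rot: [[-0.944, 0.331, -0.001], [0.331, 0.944, -0.001], [0.001, -0.002, -1.0]]
force: [0.4, -0.9, 0.6]
opening: 1.002
grasp_force: 0.0
```

Run:
```python
from h import *
s=read_state(); print(s['position'])
c,W=cap('wrist'); cv2.imwrite('pics/w1.png',c['color'])
p=W.reshape(-1,3); p=p[np.isfinite(p[:,0])]
for (x,y,lo,hi) in((.468,.256,.083,.089),(.5285,.138,.070,.078),(.582,.309,.059,.066)):
    L=p[(p[:,2]>lo)&(p[:,2]<hi)]; L=L[np.hypot(*(L[:,:2]-[x,y]).T)<.02]
    if len(L)>5: print(len(L),cv2.minAreaRect(L[:,:2].astype(np.float32)),L.mean(0).round(4),np.median(L[:,2]))
```

```text
[0.46016652 0.25938599 0.18503612]
352 ((0.4680347740650177, 0.2594846189022064), (0.009749193675816059, 0.023424694314599037), 71.09624481201172) [0.4676 0.2596 0.0865] 0.0865877521243134
30 ((0.5710448026657104, 0.29634562134742737), (0.006929187104105949, 0.005301313474774361), 26.8895206451416) [0.5702 0.2967 0.0605] 0.0604236445309598
```

View pics/w1.png

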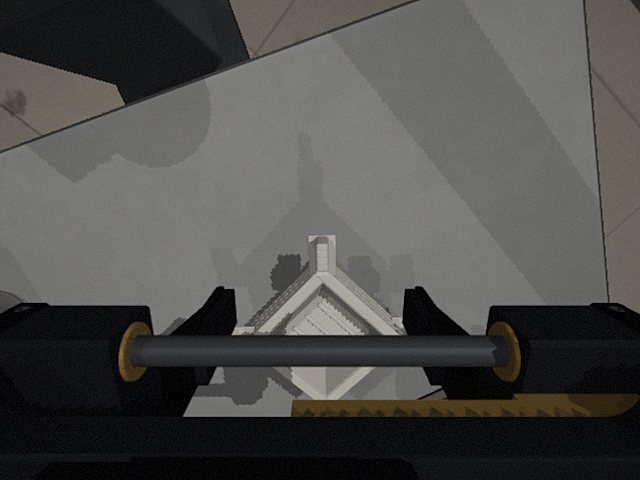

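The wrist view shows the lug at about (322,255), centred between the fingers and aligned with them. I'll descend and grip.

Emit:
drive_tool:
  steps:
    - [50,-0.067,0.012,0.25,0,0,0]
    - [40,-0.067,0.012,0.5,0,0,0]
    - [40,-0.067,0.012,0.7,0,0,0]
    - [40,-0.067,0.012,0.85,0,0,0]
    - [40,-0.067,0.012,0.95,0,0,0]
    - [40,-0.067,0.012,1,0,0,0]
    - [40,-0.067,0.012,1,0,0,0]

```text
time_s: 2.1
position: [0.4661, 0.261, 0.0663]
tcp_rot: [[-0.945, 0.326, -0.001], [0.326, 0.945, -0.0], [0.001, -0.0, -1.0]]
force: [-0.4, 0.1, 0.5]
opening: 0.491
grasp_force: 0.0
```

Emit:
drive_tool:
  steps:
    - [20,0,0,0,0,0,0]
    - [16,0,0,0,0,0,0]
    - [13,0,0,0,0,0,0]
    - [11,0,0,0,0,0,0]
    - [9,0,0,0,0,0,0]
    - [6,0,0,0,0,0,0]
    - [4,0,0,0,0,0,0]
    - [2,0,0,0,0,0,0]

```text
time_s: 2.9
position: [0.4667, 0.2602, 0.0668]
tcp_rot: [[-0.945, 0.327, 0.0], [0.327, 0.945, -0.0], [-0.0, 0.0, -1.0]]
force: [-0.1, 0.2, 2.8]
opening: 0.112
grasp_force: 30.0
```

Emit:
drive_tool:
  steps:
    - [0,0,0,0,0,0,0]
    - [0,0,0,0,0,0,0]
    - [0,0,0,0,0,0,0]

```text
time_s: 3.2
position: [0.4667, 0.2602, 0.0667]
tcp_rot: [[-0.945, 0.327, 0.0], [0.327, 0.945, -0.0], [-0.0, 0.0, -1.0]]
force: [-0.5, -1.5, 4.2]
opening: 0.112
grasp_force: 30.0
```

Gripped at about 10 mm with 30 N. Next is the peel, turning about the far corner.

Emit:
drive_tool:
  steps:
    - [0,-0.004,0,-0.035,0,0.0167,0]
    - [0,-0.009,0,-0.07,0,0.0333,0]
    - [0,-0.0155,0,-0.104,0,0.05,0]
    - [0,-0.0225,0,-0.139,0,0.0667,0]
    - [0,-0.03,0,-0.173,0,0.0833,0]
    - [0,-0.038,0,-0.2075,0,0.1,0]
    - [0,-0.038,0,-0.2075,0,0.1,0]

```text
time_s: 3.9
position: [0.4719, 0.2588, 0.0915]
tcp_rot: [[-0.934, 0.327, -0.14], [0.324, 0.945, 0.049], [0.148, 0.001, -0.989]]
force: [-0.8, 0.3, 1.6]
opening: 0.11
grasp_force: 30.0
```

Run:
```python
from h import *
c,W=cap('scene'); cv2.imwrite('pics/s2.png',cv2.resize(c['color'][170:270,170:300],(780,600),interpolation=cv2.INTER_CUBIC))
c,W=cap('top'); W0=np.load('topW.npy')
# rim height profile along tray x
x=np.array([-.9475,.3197]);
for nm,w in(('before',W0),('after',W)):
    p=w[200:335,110:270].reshape(-1,3); p=p[p[:,2]>.03]; d=p[:,:2]-[.555,.228]; a=d@x; b=d@[-x[1],x[0]]
    for lo in (-.08,-.06,-.04,-.02,0,.02,.04,.06):
        m=(a>lo)&(a<lo+.02)&(np.abs(b)<.07); print(nm,lo,m.sum(),np.percentile(p[m,2],[50,90]).round(4) if m.sum() else '')
    for q in((.5285,.138),(.582,.309)):
        m=np.hypot(*(p[:,:2]-q).T)<.014; print(np.percentile(p[m,2],85) if m.sum() else None)
```

```text
before -0.08 119 [0.06   0.0626]
before -0.06 331 [0.0579 0.0623]
before -0.04 531 [0.0485 0.0618]
before -0.02 695 [0.0418 0.0607]
before 0 676 [0.042 0.061]
before 0.02 498 [0.051  0.0616]
before 0.04 295 [0.0591 0.0627]
before 0.06 143 [0.0602 0.0631]
0.07565246532913422
0.06332542491983162
after -0.08 121 [0.0624 0.0651]
after -0.06 344 [0.0621 0.0671]
after -0.04 553 [0.0558 0.0688]
after -0.02 848 [0.0546 0.4165]
after 0 1293 [0.4075 0.4341]
after 0.02 1298 [0.4279 0.4572]
after 0.04 1095 [0.4214 0.4739]
after 0.06 708 [0.2642 0.4194]
0.07590026437898045
None
```

View pics/s2.png

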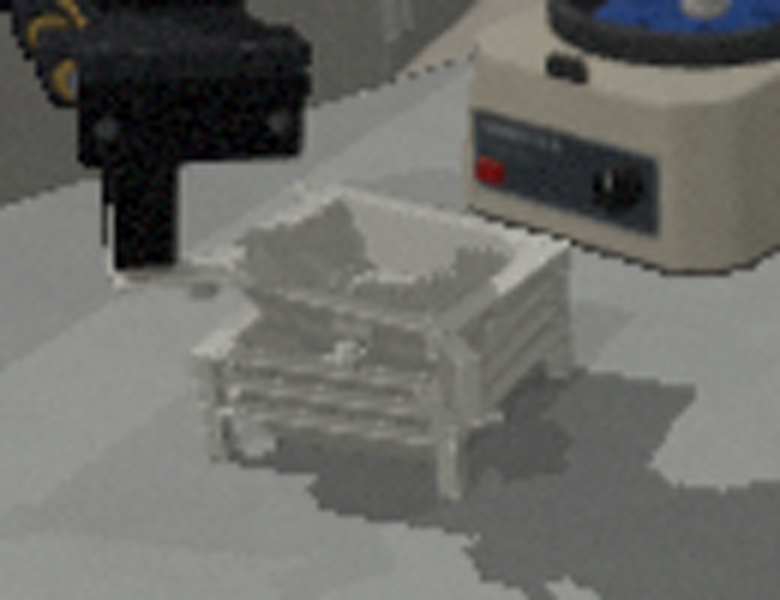

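The crop shows the lug side raised and the lower trays still on their legs. The far edge has risen only about 2 mm. I'll tilt a bit more, hold, then check.

Emit:
drive_tool:
  steps:
    - [0,-0.004,0,-0.035,0,0.0167,0]
    - [0,-0.009,0,-0.069,0,0.0333,0]
    - [0,-0.0155,0,-0.1,0,0.05,0]
    - [0,-0.0155,0,-0.1,0,0.05,0]
    - [0,-0.0155,0,-0.1,0,0.05,0]

```text
time_s: 4.5
position: [0.4748, 0.2575, 0.1027]
tcp_rot: [[-0.922, 0.327, -0.209], [0.318, 0.945, 0.072], [0.221, 0.0, -0.975]]
force: [0.8, -1.6, 0.7]
opening: 0.116
grasp_force: 30.0
```

Run:
```python
from h import *
c,W=cap('top'); W0=np.load('topW.npy'); cv2.imwrite('pics/t3.png',cv2.resize(c['color'][190:340,90:290],(800,600),interpolation=cv2.INTER_CUBIC))
x=np.array([-.9475,.3197])
for nm,w in(('before',W0),('after',W)):
    p=w[200:335,110:270].reshape(-1,3); p=p[(p[:,2]>.055)&(p[:,2]<.09)]; d=p[:,:2]-[.555,.228]; a=d@x; b=d@[-x[1],x[0]]
    m=(a<-.015)&(a>-.08)&(np.abs(a+.0735-np.abs(b))<.008)
    k=np.polyfit(a[m],p[m,2],1); print(nm,m.sum(),k,np.polyval(k,-.073))
```

```text
before 416 [0.00958013 0.06123178] 0.06053242659488381
after 418 [0.19794656 0.07653452] 0.06208441854222764
```

View pics/t3.png

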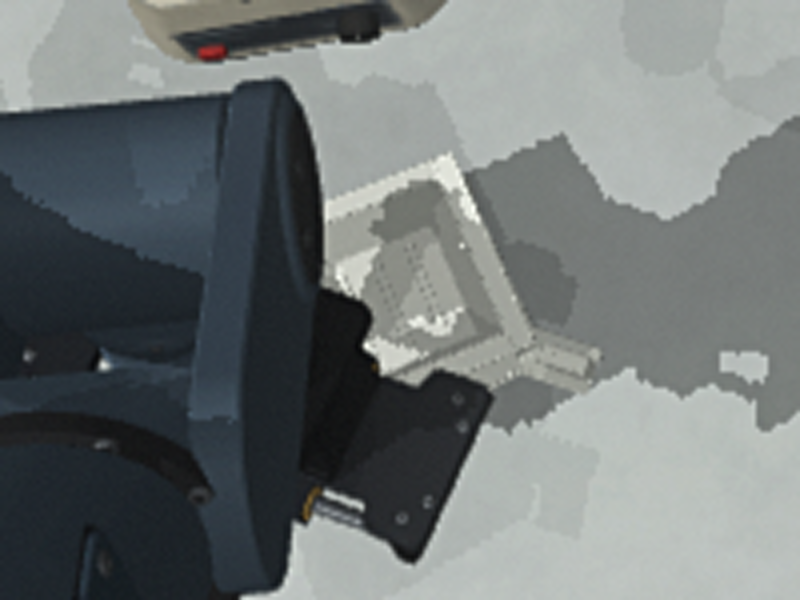

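The tray is tilted about 0.2 rad, with the far corner within 2 mm of its rest and the lower trays in place. I'll lift straight up, then level.

Emit:
drive_tool:
  steps:
    - [0,0.02,0,-0.09,0,0,0]
    - [0,0.045,0,-0.2,0,0,0]
    - [0,0.08,0,-0.35,0,0,0]
    - [0,0.125,0,-0.55,0,0,0]
    - [0,0.16,0,-0.72,0,0,0]
    - [0,0.2,0,-0.89,0,0,0]
    - [0,0.2,0,-0.89,0,0,0]

```text
time_s: 5.25
position: [0.4763, 0.2581, 0.216]
tcp_rot: [[-0.923, 0.326, -0.204], [0.318, 0.945, 0.075], [0.218, 0.004, -0.976]]
force: [0.3, 0.2, -0.6]
opening: 0.117
grasp_force: 30.0
```

Emit:
drive_tool:
  steps:
    - [0,0,0,0,0,-0.03,0]
    - [0,0,0,0,0,-0.06,0]
    - [0,0,0,0,0,-0.09,0]
    - [0,0,0,0,0,-0.12,0]
    - [0,0,0,0,0,-0.145,0]
    - [0,0,0,0,0,-0.145,0]
    - [0,0,0,0,0,-0.145,0]

```text
time_s: 5.95
position: [0.4742, 0.2575, 0.2121]
tcp_rot: [[-0.945, 0.326, -0.009], [0.326, 0.945, 0.002], [0.009, -0.001, -1.0]]
force: [0.9, -0.4, -0.9]
opening: 0.112
grasp_force: 30.0
```

Run:
```python
from h import *
s=read_state(); print(s['position'],s['tcp_rot'],s['opening'])
c,W=cap('scene'); cv2.imwrite('pics/s4.png',cv2.resize(c['color'][110:270,150:363],(798,600),interpolation=cv2.INTER_CUBIC))
```

```text
[0.47416401 0.25748161 0.21214166] [[-9.45237181e-01  3.26269812e-01 -8.64177748e-03]
 [ 3.26261455e-01  9.45276523e-01  2.39949316e-03]
 [ 8.95175156e-03 -5.51388742e-04 -9.99959780e-01]] 0.11151969886171262
```

View pics/s4.png

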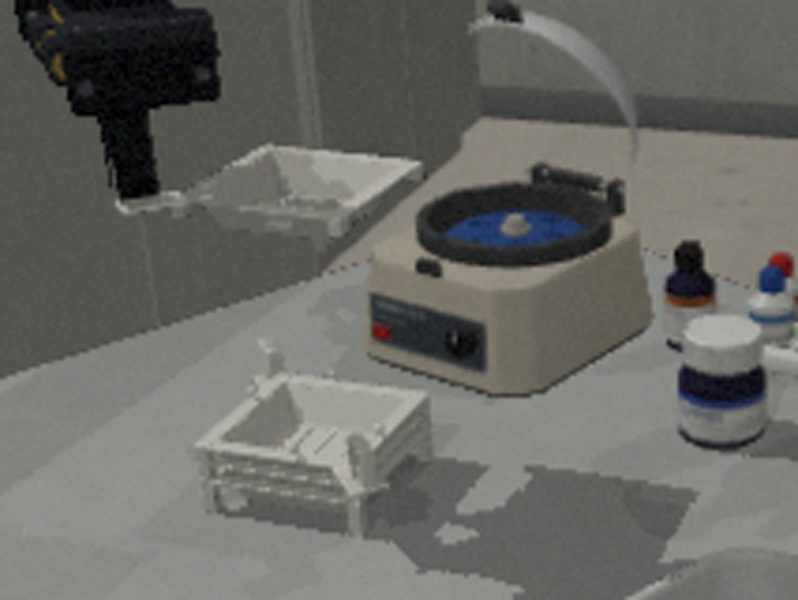

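The crop shows one tray held level and the lower stack left standing with its two lugs. I'll carry it to the steel tray.

Emit:
drive_tool:
  steps:
    - [0,-0.03,-0.1,0,0,0,0]
    - [0,-0.07,-0.3,0,0,0,0]
    - [0,-0.12,-0.5,0,0,0,0]
    - [0,-0.18,-0.75,0,0,0,0]
    - [0,-0.24,-0.99,0,0,0,0]

```text
time_s: 6.5
position: [0.463, 0.1338, 0.2122]
tcp_rot: [[-0.945, 0.327, -0.008], [0.327, 0.945, 0.002], [0.008, -0.001, -1.0]]
force: [0.2, -0.1, -0.8]
opening: 0.115
grasp_force: 30.0
```

Emit:
drive_tool:
  steps:
    - [0,-0.06,-0.25,0,0,0,0]
    - [0,-0.12,-0.5,0,0,0,0]
    - [0,-0.18,-0.75,0,0,0,0]
    - [0,-0.24,-0.99,0,0,0,0]

```text
time_s: 6.9
position: [0.4512, 0.0118, 0.2121]
tcp_rot: [[-0.945, 0.327, -0.007], [0.327, 0.945, 0.002], [0.008, -0.0, -1.0]]
force: [1.0, -1.0, -2.6]
opening: 0.11
grasp_force: 30.0
```

Emit:
drive_tool:
  steps:
    - [0,-0.06,-0.25,0,0,0,0]
    - [0,-0.12,-0.5,0,0,0,0]
    - [0,-0.18,-0.75,0,0,0,0]
    - [0,-0.24,-0.99,0,0,0,0]

```text
time_s: 7.3
position: [0.4393, -0.1099, 0.2119]
tcp_rot: [[-0.945, 0.328, -0.007], [0.328, 0.945, 0.002], [0.008, -0.0, -1.0]]
force: [0.3, -0.2, -1.0]
opening: 0.112
grasp_force: 30.0
```

Emit:
drive_tool:
  steps:
    - [0,-0.06,-0.25,0,0,0,0]
    - [0,-0.12,-0.5,0,0,0,0]
    - [0,-0.18,-0.72,0,0,0,0]
    - [0,-0.22,-0.9,0,0,0,0]
    - [0,-0.24,-0.99,0,0,0,0]
    - [0,-0.24,-0.99,0,0,0,0]
    - [0,-0.24,-0.99,0,0,0,0]
    - [0,-0.24,-0.99,0,0,0,0]

```text
time_s: 8.1
position: [0.4281, -0.2281, 0.2115]
tcp_rot: [[-0.945, 0.326, -0.008], [0.326, 0.945, 0.003], [0.009, 0.001, -1.0]]
force: [0.3, -0.1, -0.3]
opening: 0.112
grasp_force: 30.0
```

Run:
```python
from h import *
s=read_state(); print(s['position'],s['tcp_rot'],s['opening'],s['grasp_force'],s['qvel'])
c,W=cap('scene'); cv2.imwrite('pics/s5.png',c['color'])
c,W=cap('top'); p=W[200:400,300:580].reshape(-1,3); q=p[(p[:,2]>.14)&(p[:,2]<.225)&(np.hypot(p[:,0]-.517,p[:,1]+.258)<.08)]
A=np.c_[q[:,:2],np.ones(len(q))]; m=q[:,2]>np.percentile(q[:,2],60); print(len(q),q.mean(0),np.linalg.lstsq(A[m],q[m,2],rcond=None)[0],q.min(0),q.max(0))
```

```text
[ 0.42809516 -0.22808866  0.21150524] [[-9.45415087e-01  3.25774858e-01 -7.81378407e-03]
 [ 3.25757358e-01  9.45447103e-01  3.45226038e-03]
 [ 8.51217916e-03  7.18421387e-04 -9.99963513e-01]] 0.1118776407043395 29.983699321746826 [ 0.45634035 -0.00104734 -0.08557975 -0.1645977  -0.12826063  0.00576805]
2379 [ 0.53862439 -0.24909958  0.19414716] [-0.0059983   0.00576834  0.20947809] [ 0.48170541 -0.30802118  0.17863199] [ 0.59091109 -0.18789016  0.20950765]
```

View pics/s5.png

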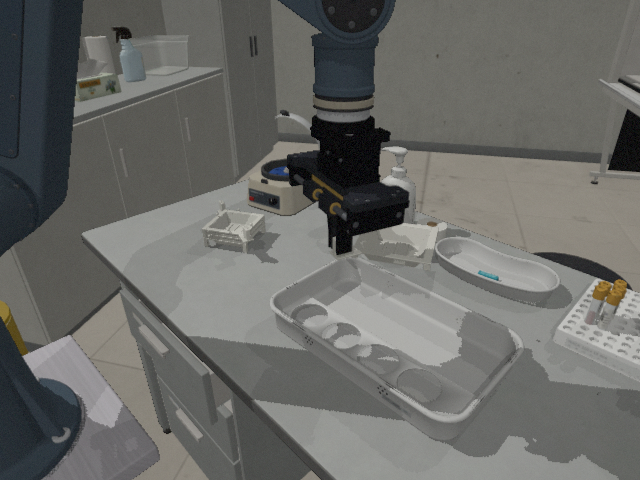

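The tray is held level over the steel tray: image (395,240), underside at about 0.18 m. The stack still stands at (235,230).

```bash
python3 -c "
from rig import order; print(order.hand_in())"
```

```text
the job is handed in; nothing more can be done
None
```

I peeled off the top tray lug-corner first, and handed in with it gripped, level and about 0.18 m above the middle of the steel tray; the lower trays stayed down and the jar, bottle and cup were never approached (the hand-in returned no verdict).

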